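# Find the grinding jar with the ball left in it

## Task

A grinding ball was left in one of the three sealed grinding jars; the other two are packed full. Fold the carrier's handle down to the far side until it rests in its catches, then, from left to right, lift each jar clear, shake it briskly there and back to feel whether it rattles, and put it back in its own hole. Finish while holding the jar that rattles, upright and still, a good hand's breadth above the bench and wholly past the carrier's far side, the other two standing in their holes and the rest of the bench left alone.

Things in the scene. Friction and masses are not known exactly. Their poses are not given: they have to be found in the camera images.
- carrier: stainless jar carrier fixed to the bench, 100 mm deep (x), 333 mm wide (y). Origin: centre of its underside, on the bench; x to its far side (away from the robot), y along the row to the left, z up. The jars stand on its 6 mm base in 71 mm round holes of a plate whose top is 22 mm up, at y = +90, 0, -90 mm. End plates at y = +-147 mm rise to 58 mm
- handle (a joint): angle of the carrier's bail handle, rad: 0 = folded flat to the far side, arms resting in the saddle catches of the end plates; 1.57 = straight up over the jars, in the way of taking them. Starts about upright. Stiff hinge: stays where it is left; 2 to 5 N at the grip moves it
- handle_grip (a point): middle of the handle's grip, a black sleeve 16 mm thick, 110 mm long, parallel to the carrier's y, 115 mm from the hinge line (rest of the handle: 8 mm steel bar). Upright it is 160 mm above the bench; in the catches 45 mm above the bench and 115 mm past the carrier's middle on the far side
- handle_hinge (a point): middle of the handle's hinge line, which runs along the carrier's y, 45 mm above the bench over the carrier's middle
- jar_left_centre (a point): centre (half-way up, on the axis) of the left jar, seen from the robot (left = +y). Plain sealed cylinder, 62 mm across, 86 mm tall, white plastic, steel screw cap of the same width; z along its axis. In the carrier its centre is 49 mm above the bench. All three look alike; 0.4 to 0.55 kg, weights differ at random and tell nothing
- jar_mid_centre (a point): centre (half-way up, on the axis) of the middle jar, seen from the robot (left = +y). Plain sealed cylinder, 62 mm across, 86 mm tall, white plastic, steel screw cap of the same width; z along its axis. In the carrier its centre is 49 mm above the bench. Exactly one of the three holds a loose 30 mm, 0.21 kg carbide ball; the two others, packed full, do not stir
- jar_right_centre (a point): centre (half-way up, on the axis) of the right jar, seen from the robot (left = +y). Plain sealed cylinder, 62 mm across, 86 mm tall, white plastic, steel screw cap of the same width; z along its axis. In the carrier its centre is 49 mm above the bench. Loose ball: 26 mm free way. Rocked 15 degrees to and fro it rolls over the flat floor, knocks on the low wall and stays there when level again, its weight shifted
- seat_left (a point): where the centre of the left jar belongs when it stands in its hole of the carrier (49 mm above the bench), fixed to the carrier
- seat_mid (a point): where the centre of the middle jar belongs when it stands in its hole of the carrier (49 mm above the bench), fixed to the carrier
- seat_right (a point): where the centre of the right jar belongs when it stands in its hole of the carrier (49 mm above the bench), fixed to the carrier
- timer: bystander: white hand-held timer on its stand, 70 by 62 mm, 102 mm tall; origin at the centre of its underside
- rack: bystander: steel instrument block 75 by 75 mm, 28 mm tall, with a rod standing in it up to 145 mm; origin at the centre of its underside
- marker: bystander: marker pen lying on the bench, 130 mm long, 16 mm thick; origin at its middle, on the bench

How it is judged:
On the way, in this order (a step that is already met when the one before it is completed fails the run):
1. the carrying handle is folded down on the far side and rests in its catches (value of joint handle below 0.06 rad), for 0.3 s.
2. the left jar is held clear above the carrier, about still (z of jar_left_centre in the frame of carrier above 0.078 m and contact force between jar_left and the fingers above 1 N and linear speed of jar_left below 0.06 m/s and angular speed of jar_left below 0.4 rad/s).
3. shaken: still held clear, the left jar moves briskly (over 0.12 m/s, or 0.8 rad/s if rocked) (z of jar_left_centre in the frame of carrier above 0.078 m and contact force between jar_left and the fingers above 1 N and (linear speed of jar_left above 0.12 m/s or angular speed of jar_left above 0.8 rad/s)).
4. the left jar, still held clear, slows again to turn back or stop (all of step 2).
5. the middle jar is held clear above the carrier, about still (z of jar_mid_centre in the frame of carrier above 0.078 m and contact force between jar_mid and the fingers above 1 N and linear speed of jar_mid below 0.06 m/s and angular speed of jar_mid below 0.4 rad/s).
6. shaken: still held clear, the middle jar moves briskly (over 0.12 m/s, or 0.8 rad/s if rocked) (z of jar_mid_centre in the frame of carrier above 0.078 m and contact force between jar_mid and the fingers above 1 N and (linear speed of jar_mid above 0.12 m/s or angular speed of jar_mid above 0.8 rad/s)).
7. the middle jar, still held clear, slows again to turn back or stop (all of step 5).
8. the right jar is held clear above the carrier, about still (z of jar_right_centre in the frame of carrier above 0.078 m and contact force between jar_right and the fingers above 1 N and linear speed of jar_right below 0.06 m/s and angular speed of jar_right below 0.4 rad/s).
9. shaken: still held clear, the right jar moves briskly (over 0.12 m/s, or 0.8 rad/s if rocked) (z of jar_right_centre in the frame of carrier above 0.078 m and contact force between jar_right and the fingers above 1 N and (linear speed of jar_right above 0.12 m/s or angular speed of jar_right above 0.8 rad/s)).
10. the right jar, still held clear, slows again to turn back or stop (all of step 8).
At the end, for the whole second after the job is handed in: jar with the ball held by the fingers, upright within 0.35 rad, still, its centre 75 mm or more past the carrier's middle on the far side and 120 mm or more above the bench; other two within 9 mm of their seats, upright within 0.12 rad; handle under 0.08 rad (value of joint handle below 0.08 rad and ((distance between ball and jar_left_centre below 0.045 m and x of jar_left_centre in the frame of carrier above 0.075 m and height (world z) of jar_left_centre above 0.12 m and angle between jar_left_centre's own z axis and vertical below 0.35 rad and linear speed of jar_left below 0.05 m/s and contact force between jar_left and the fingers above 1 N and contact force between jar_left and carrier below 0.2 N and distance between jar_mid_centre and seat_mid below 0.009 m and angle between each of jar_mid_centre, jar_right_centre's own z axis and vertical below 0.12 rad and distance between jar_right_centre and seat_right below 0.009 m) or (distance between ball and jar_mid_centre below 0.045 m and x of jar_mid_centre in the frame of carrier above 0.075 m and height (world z) of jar_mid_centre above 0.12 m and angle between jar_mid_centre's own z axis and vertical below 0.35 rad and linear speed of jar_mid below 0.05 m/s and contact force between jar_mid and the fingers above 1 N and contact force between jar_mid and carrier below 0.2 N and distance between jar_left_centre and seat_left below 0.009 m and angle between each of jar_left_centre, jar_right_centre's own z axis and vertical below 0.12 rad and distance between jar_right_centre and seat_right below 0.009 m) or (distance between ball and jar_right_centre below 0.045 m and x of jar_right_centre in the frame of carrier above 0.075 m and height (world z) of jar_right_centre above 0.12 m and angle between jar_right_centre's own z axis and vertical below 0.35 rad and linear speed of jar_right below 0.05 m/s and contact force between jar_right and the fingers above 1 N and contact force between jar_right and carrier below 0.2 N and distance between jar_left_centre and seat_left below 0.009 m and angle between each of jar_left_centre, jar_mid_centre's own z axis and vertical below 0.12 rad and distance between jar_mid_centre and seat_mid below 0.009 m))); the arm keeps its last pose, push and grip.
It fails at once if the timer is pushed more than 20 mm (distance of timer from where it was at the start of the episode above 0.02 m).
It fails at once if the rack is pushed more than 20 mm (distance of rack from where it was at the start of the episode above 0.02 m).
It fails at once if the marker is pushed more than 20 mm (distance of marker from where it was at the start of the episode above 0.02 m).
It fails at once if a jar is tipped over (more than 1.2 rad) (angle between any of jar_left_centre, jar_mid_centre, jar_right_centre's own z axis and vertical above 1.2 rad).
It also fails if it takes over 72 s, if anything falls off the work surface, if the arm or the gripper's body presses on something with over 40 N, if the wrist force passes 120 N, or if a joint passes its speed limit or range.

## Robot

A 7-joint arm with a two-finger parallel gripper is mounted at the origin on the work surface. World frame = base frame: x ahead of the robot, y to its left, z up, the work surface at z = 0. Lengths are in m, angles in rad, forces in N, time in s.
With the tool pointing down it reaches from about 0.425 to 0.875 m from the base axis. Payload 8.4 kg.
Tool frame: the origin (TCP) lies midway between the tips of the shut fingers; the grasp point (between the pads) lies ctrl.grip_depth behind it (ctrl.grip_depth is the distance from the TCP to the grasp point, in m); z points along the fingers, y is the direction in which the jaws open and shut (so a half turn about z gives the same grasp; the last joint's range is limited). The gripper opens to 87 mm and grips with 3 to 60 N. Pads are 19 mm wide; open, the fingers measure 117 mm over their backs; the gripper's body (75 mm by 190 mm) begins 51 mm behind the grasp point.
Start: joints at [1.028, 0.333, 0.04, 1.465, -0.013, 1.343, -0.059], TCP at [0.279, -0.587, 0.223] pointing down, gripper open.
Joint ranges: [-2.58, 2.58], [-0.38, 2.09], [-1.3, 1.39], [0.25, 2.4], [-1.5, 4.64], [0.08, 2.09], [-2.65, 2.65]. Speed limits (rad/s): [2.22, 2.22, 2.79, 2.79, 3.14, 3.14, 3.14].

## Interface

Orientations are given as a unit quaternion [x, y, z, w].
In Python, from plant import ctrl, cams, workorder gives the robot as it stands. Calls block until the motion is done:
- ctrl.move_to(position, orientation): joint-space move of the TCP to a pose.
- ctrl.movel(position, rate=0.15, ori=None, f_stop=None): straight line of the TCP; ori=None keeps the orientation; rate is the mean speed in m/s. With f_stop (N) it stops when the force on the tool has changed by that much, and returns True; else False.
- ctrl.goto_joints(angles): joint-space move.
- ctrl.let_go() and ctrl.close_gripper(newtons=None): open the fingers fully, or close them until they stop; newtons is the grip in N (None keeps the last).
- ctrl.wait(seconds).
- ctrl.solve_ik(position, orientation): joint angles nearest the present ones, or None.
- ctrl.state(): the state.
- cams.capture(name): name is "scene" or "top" or "wrist"; returns (picture, depth): 480x640x3 uint8, red, green, blue; 480x640 float32, m along the optical axis (not along the pixel's ray), 0 where there is no reading.
- cams.camera_model(name): a dict with "mtx" (3x3 intrinsics, pixels), "world_from_camera" (4x4, takes a point from camera to world coordinates); the wrist camera has in their place "hand_eye" (4x4, takes a point from camera to tool coordinates, whose origin is the TCP and whose axes are the flange's). Camera axes: x right, y down, z forward; pixel columns grow to the right and rows downward; lengths in m; the calibration is good to about 2 mm. A picture is of the moment at which its call begins: read the wrist's pose just before it. camera_model takes no time and is no camera call.
A pose or a line that the arm cannot do raises ctrl.MotionError and nothing moves.
- workorder.close_job(): hands the job in, once; it reports no verdict.
Trained networks look in the newest picture that a camera, given by its name, has taken for a name from the list of things; names that differ only in an ending like _2 or _b are one class to them, and where a whole thing is asked for, a point or a joint stands for the part that bears it (a point fixed in the world has none). Each returns a list of dicts, best first, with "conf" (0 to 1); they miss things now and then, are a little off and sometimes report something else, mostly with a low value. They report only what shows in the picture. A call takes as long as a camera call.
- cams.cut_out(thing, camera): "region" (480x640 bool, what is visible of it) and "at" ([column, row] in pixels, amid what is visible of it).
The state is a dict: "clock": time; "joints": joint angles; "joint_vel": joint speeds; "joint_efforts": joint torques, N m; "tool_pos": TCP position; "tcp_rot": TCP orientation; "ft_force": force on the tool from outside, world axes, zero at the start; "ft_torque": the same for the moment, N m; "width": opening from 0.0 (shut) to 1.0 (fully open).
Only numpy, scipy, OpenCV 4.12 (cv2) and the standard library are available. Lean on these libraries where they do the work, as an engineer would, in place of code of your own. Each camera call takes 0.05 s, during which the arm holds its last target. There are 200 camera calls.

## Working session

There is one attempt and no reset: what is moved stays moved. The work goes in short steps, each a Python script; the robot and the scene stay as the last script left them, time stands still between calls to the robot, and variables do not carry over. Pictures are saved under pics/ and viewed, on a budget of 10 in all, crops included, one or two more only if the job needs it, and the job is handed in when it is done.

```bash
ls; mkdir -p pics
cat > h.py <<'E'
import numpy as np, cv2
from plant import ctrl, cams, workorder
from scipy.spatial.transform import Rotation as R
def pts(cam,mask,depth):
    m=cams.camera_model(cam); K=np.array(m["mtx"]); v,u=np.nonzero(mask&(depth>0)); z=depth[v,u]
    p=np.c_[(u-K[0,2])/K[0,0]*z,(v-K[1,2])/K[1,1]*z,z,np.ones_like(z)]
    return (p@np.array(m["world_from_camera"]).T)[:,:3]
E
python3 - <<'E'
from h import *
s=ctrl.state(); print({k:np.round(v,3) for k,v in s.items()}, ctrl.grip_depth)
for c in ("scene","top"):
    im,d=cams.capture(c); cv2.imwrite(f"pics/{c}0.png",im[...,::-1])
    print(c,np.round(cams.camera_model(c)["world_from_camera"],3).tolist())
    for t in ("carrier","handle_grip","handle","jar_left_centre","timer","rack","marker"):
        for o in cams.cut_out(t,c)[:4]:
            p=pts(c,o["region"],d)
            if len(p)>5: print(t,round(o["conf"],2),np.round(o["at"]),len(p),np.round(np.median(p,0),3),np.round(np.percentile(p,2,0),3),np.round(np.percentile(p,98,0),3))
E
```

```text
pics
{'clock': np.float64(0.0), 'joints': array([ 1.028,  0.334,  0.04 ,  1.466, -0.013,  1.343, -0.058]), 'joint_vel': array([-0.001, -0.   , -0.001, -0.   ,  0.002,  0.   , -0.001]), 'joint_efforts': array([-1.0000e-03, -6.5637e+01,  1.3350e+00, -4.0380e+01, -6.0000e-02,
        4.5000e-02,  0.0000e+00]), 'tool_pos': array([ 0.279, -0.587,  0.222]), 'tcp_rot': array([ 0.975,  0.22 , -0.   , -0.001]), 'ft_force': array([-0.42 ,  0.602,  1.111]), 'ft_torque': array([-0.032, -0.001,  0.067]), 'width': np.float64(1.006)} 0.0187
scene [[0.427, 0.717, -0.55, 1.193], [0.904, -0.33, 0.272, -0.321], [0.014, -0.614, -0.789, 1.025], [0.0, 0.0, 0.0, 1.0]]
carrier 0.93 [272. 267.] 3434 [ 0.564 -0.08   0.021] [ 0.481 -0.223 -0.002] [0.609 0.09  0.166]
carrier 0.61 [285. 260.] 797 [ 0.562 -0.07   0.086] [ 0.523 -0.095  0.017] [ 0.577 -0.039  0.094]
carrier 0.53 [449. 208.] 662 [0.577 0.417 0.046] [ 0.539  0.394 -0.002] [0.606 0.457 0.102]
handle_grip 0.88 [284. 235.] 511 [ 0.55  -0.064  0.162] [ 0.527 -0.223  0.054] [0.57  0.088 0.168]
handle 0.87 [287. 236.] 884 [ 0.547 -0.061  0.16 ] [ 0.415 -0
[... 692 characters left out ...]
521 -0.22   0.005] [0.582 0.09  0.171]
handle 0.89 [356. 222.] 939 [ 0.546 -0.073  0.163] [ 0.522 -0.223  0.003] [0.581 0.088 0.171]
handle 0.36 [346. 226.] 4511 [ 0.537 -0.063  0.023] [ 0.483 -0.224 -0.001] [0.606 0.087 0.168]
jar_left_centre 0.9 [313. 229.] 632 [0.547 0.023 0.091] [ 0.524 -0.003  0.017] [0.582 0.052 0.098]
timer 0.85 [136. 225.] 943 [0.559 0.423 0.08 ] [0.534 0.395 0.005] [0.6   0.457 0.106]
timer 0.44 [354. 226.] 3861 [ 0.536 -0.062  0.023] [ 0.485 -0.217  0.004] [0.604 0.084 0.169]
rack 0.63 [502. 217.] 1208 [ 0.581 -0.411  0.028] [ 0.54  -0.456  0.003] [ 0.621 -0.376  0.135]
marker 0.97 [510. 313.] 394 [ 0.36  -0.434  0.014] [ 0.348 -0.495  0.004] [ 0.372 -0.371  0.02 ]
```

Run:
```python
from h import *
for c in ("top","scene"):
    im,d=cams.capture(c)
    P=pts(c,np.ones(d.shape,bool),d)
    P=P[(abs(P[:,0]-.545)<.1)&(abs(P[:,1]+.065)<.2)]
    pl=P[(P[:,2]>.014)&(P[:,2]<.032)]; print(c,len(pl),cv2.minAreaRect((pl[:,:2]*1000).astype(np.float32)))
    j=P[(P[:,2]>.083)&(P[:,2]<.1)]; 
    for y in(.023,-.067,-.157):
        q=j[abs(j[:,1]-y)<.042]; print(len(q),cv2.minEnclosingCircle((q[:,:2]*1000).astype(np.float32)),q.mean(0))
    g=P[(P[:,2]>.15)]; print(len(g),g.mean(0),np.polyfit(g[:,1],g[:,0],1),g.min(0),g.max(0))
im=cv2.imread("pics/top0.png")[130:330,240:460]; im2=cv2.imread("pics/scene0.png")[170:350,120:380]
cv2.imwrite("pics/v1.png",np.hstack([cv2.resize(im,(400,360)),cv2.resize(im2,(400,360))]))
```

```text
top 2564 ((544.5432739257812, -65.44987487792969), (294.041748046875, 99.09508514404297), 82.47542572021484)
520 ((554.3089599609375, 24.99983787536621), 31.19202423095703) [0.55095347 0.02473685 0.09164037]
423 ((545.588623046875, -63.57256317138672), 31.233989715576172) [ 0.53941279 -0.06303281  0.09148946]
521 ((532.1089477539062, -153.44970703125), 31.224897384643555) [ 0.52913236 -0.15261047  0.09147524]
768 [ 0.54583616 -0.06475458  0.16436575] [0.13258057 0.55442136] [ 0.52263609 -0.22296174  0.15055098] [0.57022555 0.09204777 0.17243954]
scene 1971 ((544.8930053710938, -61.652008056640625), (307.3424377441406, 103.31403350830078), 82.77528381347656)
401 ((555.110595703125, 22.612628936767578), 32.087989807128906) [0.55773339 0.02226113 0.08979543]
423 ((546.9378662109375, -65.01753997802734), 31.842924118041992) [ 0.54905481 -0.06587737  0.08970175]
447 ((533.013427734375, -155.35968017578125), 32.8036994934082) [ 0.53568916 -0.15497386  0.08981338]
614 [ 0.54840967 -0.07086392  0.16194657] [0.13372519 0.55788596] [ 0.52431977 -0.22297206  0.15033069] [0.5724834  0.0902754  0.16969587]
```

View pics/v1.png

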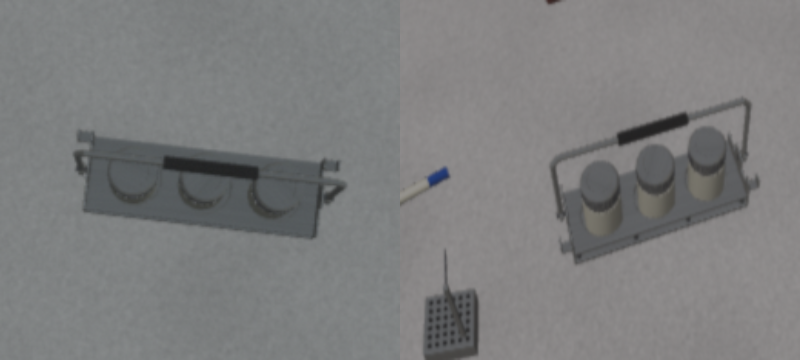

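```bash
cat >> h.py <<'E'
C=np.array([.545,-.0645]); YAW=-.127
def W(x,y,z):
    c,s=np.cos(YAW),np.sin(YAW); return np.array([C[0]+c*x-s*y,C[1]+s*x+c*y,z])
def down(a,tilt=0):   # tool x at carrier-frame angle a; tilt about carrier y
    Rz=R.from_euler('z',YAW); return (Rz*R.from_euler('y',tilt)*R.from_euler('z',a)*R.from_euler('x',np.pi)).as_quat()
E
python3 - <<'E'
from h import *
for a in (0,np.pi,np.pi/2,-np.pi/2):
    q=ctrl.solve_ik(W(-.06,0,.22),down(a)); print(round(a,2),None if q is None else np.round(q,2))
    q=ctrl.solve_ik(W(.12,-.0,.2),down(a)); print(None if q is None else np.round(q,2))
E
```

```text
0 [ 0.45  0.03 -0.43  1.83  0.01  1.29 -1.68]
[ 0.28  0.4  -0.31  1.43  0.12  1.33 -1.73]
3.14 [ 0.61  0.04 -0.59  1.82  0.02  1.29  1.46]
[ 0.47  0.44 -0.57  1.42  0.24  1.35  1.33]
1.57 [ 0.52  0.03 -0.5   1.83  0.02  1.29 -0.11]
[ 0.41  0.43 -0.49  1.42  0.2   1.34 -0.21]
-1.57 None
[ 0.84  0.7  -1.24  1.4   0.65  1.5   2.64]
```

Run:
```python
from h import *
t=lambda: print(round(float(ctrl.state()["clock"]),2),np.round(ctrl.state()["tool_pos"],3),np.round(ctrl.state()["ft_force"],1))
ctrl.close_gripper(20); ctrl.move_to(W(-.05,0,.2),down(0)); t()
ctrl.movel(W(-.05,0,.145)); 
for th in np.radians([85,70,55,40]):
    ctrl.movel(W(.115*np.cos(th)-.0175,0,.045+.115*np.sin(th)-.015),rate=.1); t()
ctrl.movel(W(.04,0,.17)); ctrl.movel(W(.097,0,.17)); t()
im,d=cams.capture("top"); cv2.imwrite("pics/top1.png",im[...,::-1])
im2,d=cams.capture("scene")
o=np.hstack([cv2.resize(im[130:330,240:460],(400,360)),cv2.resize(im2[150:330,120:380],(400,360))])
cv2.imwrite("pics/v2.png",o[...,::-1])
```

```text
4.48 [ 0.495 -0.059  0.2  ] [ 0.6 -0.5 -0.5]
5.58 [ 0.538 -0.063  0.145] [ 0.5  0.6 -0.3]
6.03 [ 0.566 -0.067  0.138] [-0.4  0.4  0.6]
6.47 [ 0.593 -0.071  0.124] [-0.1  0.5  0. ]
6.92 [ 0.615 -0.073  0.104] [ 0.1 -0.7  0.5]
8.09 [ 0.641 -0.076  0.169] [-0.  -0.3  0.9]
```

View pics/v2.png

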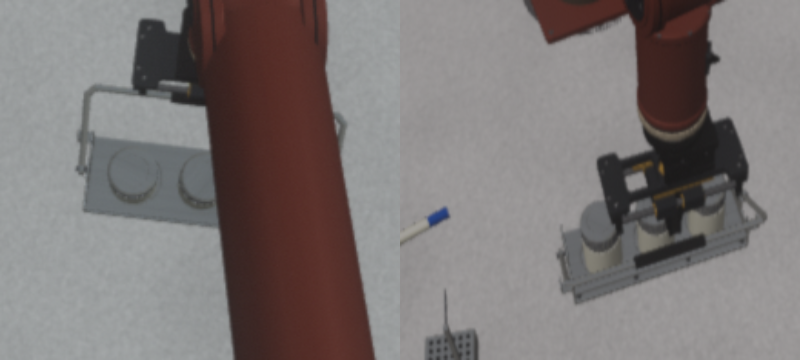

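The handle is tilted well over to the far side, with the grip at about (670,250) in the right half, and the jars are undisturbed. Next I press it down into the catches.

Run:
```python
from h import *
t=lambda *a: print(*a,round(float(ctrl.state()["clock"]),2),np.round(ctrl.state()["tool_pos"],3),np.round(ctrl.state()["ft_force"],1))
for th in np.radians([35,25,15,6]):
    r=ctrl.movel(W(.115*np.cos(th)+.004,0,.045+.115*np.sin(th)+.008),rate=.12,f_stop=20); t(r)
    if r: break
else:
    r=ctrl.movel(W(.117,0,.045),rate=.04,f_stop=12); t(r)
ctrl.wait(.2)
ctrl.movel(W(.11,0,.16),rate=.25); ctrl.let_go(); ctrl.move_to(W(0,.09,.18),down(np.pi/2)); t()
im,d=cams.capture("scene")
for o in cams.cut_out("handle_grip","scene")[:2]:
    p=pts("scene",o["region"],d); print(o["conf"],np.round(np.median(p,0),3),np.round(np.percentile(p,[2,98],0),3))
im1,d=cams.capture("top")
o=np.hstack([cv2.resize(im1[130:330,240:460],(400,360)),cv2.resize(im[150:330,120:380],(400,360))])
cv2.imwrite("pics/v3.png",o[...,::-1])
```

```text
False 8.77 [ 0.642 -0.077  0.119] [-0.1 -0.2  0.5]
False 9.08 [ 0.652 -0.078  0.101] [-0.1  0.8  0.1]
False 9.4 [ 0.659 -0.079  0.082] [-0.6  0.3 -0. ]
False 9.7 [ 0.662 -0.079  0.065] [-0.1  0.3 -0.3]
True 10.1 [ 0.663 -0.079  0.053] [-2.7  0.2  9.9]
13.65 [0.557 0.024 0.18 ] [ 0.3 -1.   0.3]
0.83 [ 0.657 -0.076  0.048] [[ 0.542 -0.235  0.04 ]
 [ 0.678  0.082  0.054]]
0.16 [ 0.58  -0.087  0.021] [[ 0.495 -0.23  -0.001]
 [ 0.673  0.086  0.053]]
```

View pics/v3.png

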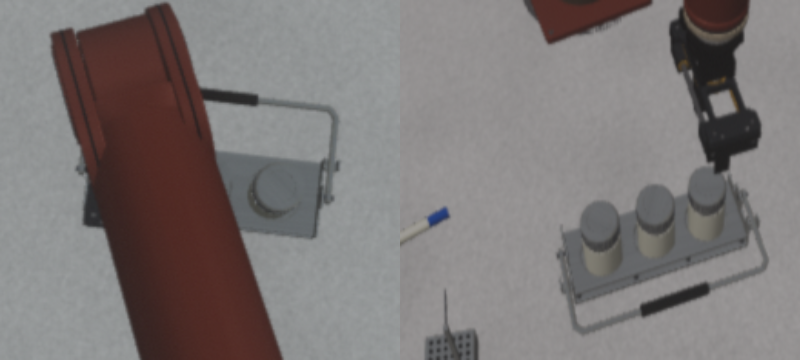

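The handle lies flat in the catches: the push stopped at z=0.053, the height of the sleeve's top. The grip shows at about (675,300) in the right half, and the gripper is over the left jar. Next is the left jar.

```bash
cat >> h.py <<'E'
Q=down(np.pi/2)
def weigh(n=20):
    ctrl.wait(.25); a=[]
    for _ in range(n):
        s=ctrl.state(); a.append(np.r_[s["ft_torque"],s["ft_force"]]); ctrl.wait(.02)
    a=np.array(a); ax=R.from_euler('z',YAW).apply([0,1,0])
    T=a[:,:3]@ax; return round(1e3*T.mean(),1),round(1e3*T.std()/n**.5,1),round(a[:,5].mean(),2)
def test(y):
    ctrl.movel(W(0,y,.046),rate=.12); ctrl.close_gripper(40); print("w",round(float(ctrl.state()["width"]),3))
    ctrl.movel(W(0,y,.141),rate=.1); print("lift",weigh())
    for k in range(2):
        for sg in (1,-1):
            ctrl.movel(W(.04*sg,y,.141),rate=.13,ori=down(np.pi/2,.27*sg)); ctrl.wait(.3)
            ctrl.movel(W(0,y,.141),rate=.13,ori=Q); print(sg,weigh())
    s=ctrl.state(); print(round(float(s["clock"]),2),round(float(s["width"]),3),np.round(s["tool_pos"],3))
E
python3 - <<'E'
from h import *
print(weigh()); test(.09)
im,d=cams.capture("scene"); cv2.imwrite("pics/v4.png",cv2.resize(im[120:360,200:520],(640,480))[...,::-1])
E
```

```text
(np.float64(-77.6), np.float64(6.6), np.float64(-0.25))
w 0.709
lift (np.float64(-77.7), np.float64(6.1), np.float64(-4.65))
1 (np.float64(-114.8), np.float64(5.3), np.float64(-4.7))
-1 (np.float64(-46.3), np.float64(7.1), np.float64(-4.56))
1 (np.float64(-98.3), np.float64(5.7), np.float64(-4.83))
-1 (np.float64(-52.9), np.float64(7.2), np.float64(-4.56))
25.45 0.706 [0.556 0.025 0.141]
```

View pics/v4.png

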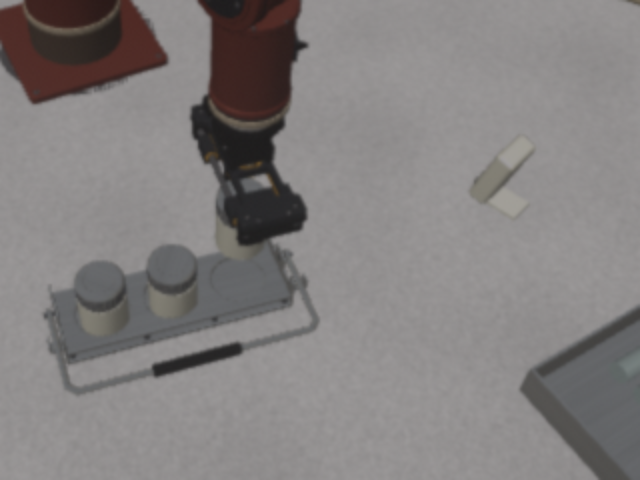

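The left jar hangs clear of its hole. After each rock its torque shifts by about 57 mNm, and a rolling ball should give about 54. The other two still have to be tested, so I put it back and slide the open fingers along the row to the next jar, which saves time.

```bash
cat >> h.py <<'E'
def clk(m): s=ctrl.state(); print(m,round(float(s["clock"]),2),round(float(s["width"]),3),np.round(s["tool_pos"],3))
def place(y):
    ctrl.movel(W(0,y,.058),rate=.2); r=ctrl.movel(W(0,y,.0455),rate=.05,f_stop=10); clk(f"down {r}"); ctrl.let_go(); clk("open")
def test2(y):
    ctrl.close_gripper(40); ctrl.movel(W(0,y,.116),rate=.12); clk("held"); ctrl.wait(.2)
    for sg in (1,-1):
        ctrl.movel(W(.04*sg,y,.116),rate=.13,ori=down(np.pi/2,.27*sg)); ctrl.wait(.3)
        ctrl.movel(W(0,y,.116),rate=.13,ori=Q); print(sg,weigh())
    clk("tested")
E
python3 - <<'E'
from h import *
place(.09); ctrl.movel(W(0,.0,.047),rate=.15,f_stop=8); clk("slid"); 
test2(0);
E
```

```text
down True 26.4 0.71 [0.558 0.025 0.046]
open 27.15 0.997 [0.556 0.025 0.044]
slid 27.9 1.002 [ 0.545 -0.063  0.047]
held 29.19 0.711 [ 0.544 -0.065  0.115]
1 (np.float64(-78.1), np.float64(7.6), np.float64(-4.5))
-1 (np.float64(-82.2), np.float64(5.9), np.float64(-4.15))
tested 33.18 0.716 [ 0.545 -0.065  0.116]
```

Run:
```python
from h import *
place(0); ctrl.movel(W(0,-.09,.047),rate=.15,f_stop=8); clk("slid"); 
test2(-.09)
im,d=cams.capture("scene"); im1,d1=cams.capture("top")
for c,dd in(("scene",d),("top",d1)):
    P=pts(c,np.ones(d.shape,bool),dd)
    for y in(.09,0):
        w=W(0,y,0); q=P[(np.hypot(P[:,0]-w[0],P[:,1]-w[1])<.042)&(P[:,2]>.08)&(P[:,2]<.1)]
        if len(q)>50: print(c,y,len(q),np.round(cv2.minEnclosingCircle((q[:,:2]*1000).astype(np.float32))[0]-w[:2]*1000,1),np.round(np.percentile(q[:,2],[2,50,98]),4))
cv2.imwrite("pics/v5.png",cv2.resize(im[170:350,180:420],(640,480))[...,::-1])
```

```text
down True 33.94 0.713 [ 0.547 -0.065  0.047]
open 34.68 0.998 [ 0.545 -0.065  0.045]
slid 35.43 1.0 [ 0.534 -0.153  0.047]
held 36.73 0.707 [ 0.533 -0.154  0.115]
1 (np.float64(-74.4), np.float64(5.3), np.float64(-4.45))
-1 (np.float64(-81.9), np.float64(6.8), np.float64(-4.35))
tested 40.67 0.707 [ 0.534 -0.154  0.116]
scene 0.09 430 [ 2.1 -1.3] [0.0815 0.0896 0.0938]
scene 0 439 [ 1.9 -3. ] [0.0819 0.0898 0.0936]
top 0.09 620 [ 1.7 -0.8] [0.084  0.0916 0.0968]
top 0 616 [1.7 0. ] [0.0851 0.0919 0.097 ]
```

View pics/v5.png

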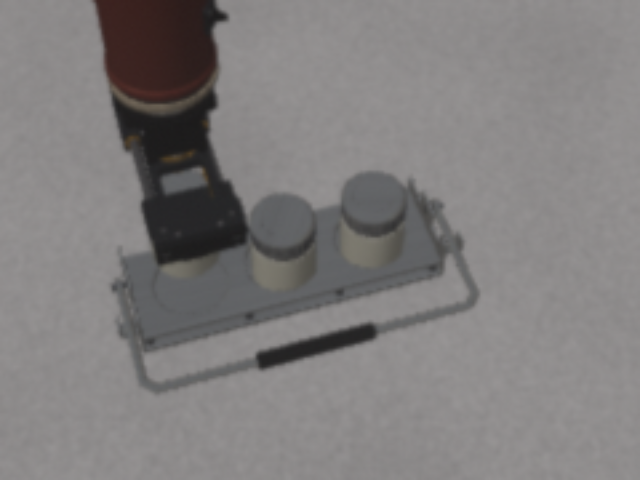

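The right jar is held clear, and the left and middle jars stand square in their holes. Neither the middle nor the right jar shifts (4 and 8 mNm), so the ball is in the left jar.

Run:
```python
from h import *
place(-.09); ctrl.movel(W(0,.09,.047),rate=.15,f_stop=8); clk("slid")
ctrl.close_gripper(40); ctrl.movel(W(0,.09,.2),rate=.12); ctrl.movel(W(.115,.09,.2),rate=.12); print(weigh()); clk("held")
im,d=cams.capture("scene"); im1,d1=cams.capture("top")
for c,dd in(("scene",d),("top",d1)):
    P=pts(c,np.ones(d.shape,bool),dd)
    for y in(0,-.09):
        w=W(0,y,0); q=P[(np.hypot(P[:,0]-w[0],P[:,1]-w[1])<.042)&(P[:,2]>.08)&(P[:,2]<.1)]
        if len(q)>50: print(c,y,len(q),np.round(cv2.minEnclosingCircle((q[:,:2]*1000).astype(np.float32))[0]-w[:2]*1000,1),np.round(np.percentile(q[:,2],[2,50,98]),4))
cv2.imwrite("pics/v6.png",cv2.resize(im[110:350,120:440],(640,480))[...,::-1])
```

```text
down True 41.52 0.712 [ 0.535 -0.154  0.047]
open 42.27 0.994 [ 0.534 -0.154  0.045]
slid 43.62 1.003 [0.556 0.024 0.047]
(np.float64(-74.5), np.float64(7.1), np.float64(-4.77))
held 47.31 0.71 [0.67 0.01 0.2 ]
scene 0 443 [ 1.9 -1.5] [0.0818 0.0899 0.0935]
scene -0.09 464 [ 3.6 -2.8] [0.0818 0.0898 0.0933]
```

View pics/v6.png

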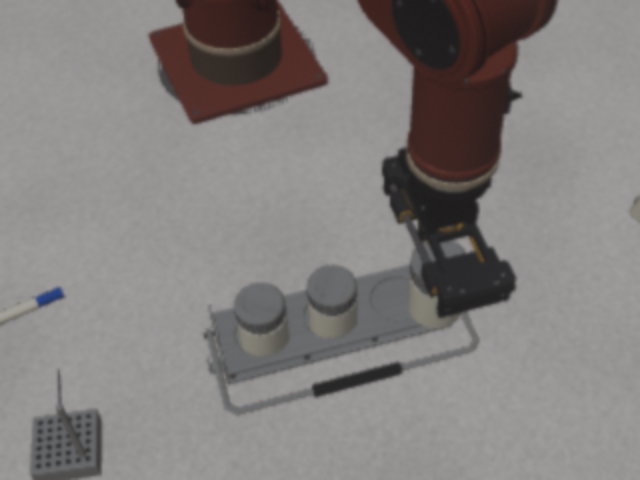

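The left jar hangs past the far side, and the other two stand in their holes. There is time for one confirming rock before I hand in.

Run:
```python
from h import *
r=[]
for sg in (1,-1):
    ctrl.movel(W(.115+.04*sg,.09,.2),rate=.13,ori=down(np.pi/2,.27*sg)); ctrl.wait(.3)
    ctrl.movel(W(.115,.09,.2),rate=.13,ori=Q); r.append(weigh()); print(r[-1])
ctrl.wait(.5); clk("end")
if r[1][0]-r[0][0]>30: workorder.close_job(); print("closed")
```

```text
(np.float64(-83.4), np.float64(8.2), np.float64(-4.58))
(np.float64(-47.8), np.float64(5.5), np.float64(-4.6))
end 51.81 0.703 [0.67 0.01 0.2 ]
the job is handed in; nothing more can be done
closed
```

I handed the job in at 51.8 s holding the left jar, which is the one that rattles. No verdict is reported, so the checks below are my own.

- **Handle:** I folded it to the far side. The push stopped at z = 0.053 m, the height expected with the grip resting in its catches, and the pictures show it lying flat.
- **Rattle test:** I lifted each jar, left to right, rocked it about 15° each way, and put it back in its hole. I then compared the wrist torque after each tilt:

| Jar | Torque shift |
|---|---|
| Left | 69 and 45 mNm in two rocking cycles |
| Middle | 4 mNm |
| Right | 8 mNm |

A loose ball should shift it by about 54 mNm; the noise was about 9 mNm.

- **Final hold:** the left jar is held upright and still, about 115 mm past the carrier's middle with its centre about 0.20 m up. A last rock there gave 36 mNm, weaker than before but with the same sign.
- **Other jars:** both stand upright at normal height. They measured about 2–5 mm from my estimate of their seats, which includes camera error. The top camera gave no reading of either jar on the last look, so that check rests on the scene camera.
- **Bench:** the marker and rack look untouched in the last picture. The timer was outside it, but the arm stayed well away from it.

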